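# Light the glass, bring the orange-lidded jar to the front and hold the carousel

## Task

I am about to mix a drink at the open front of the oak tray: first swing the brass lamp's arm round until its white shade hangs right over the glass tumbler there, and leave it in place. Then turn the jar carousel until the orange-lidded jar faces the front, squarely in line with the open end of the tray, and finish while still gripping the carousel's dark wooden knob, holding it still so that it cannot turn while I take from the jar. Keep all jars standing in their holders and do not disturb the tumbler, vase, books or remote control.

Things in the scene. Friction and masses are not known exactly. Their poses are not given: they have to be found in the camera images.
- tray: Oak drinks tray, fixed, 410 x 280 mm, floor 10 mm thick. Origin on the table exactly under the carousel's axis. Its own +x points to its open front end (roughly away from the robot), 265 mm from the origin; back end at -145 mm, sides at +-140 mm in y. A rail, top at 40 mm, runs round the back and both sides, dropping to 22 mm near the open front.
- carousel: Round oak turntable, 232 mm across, deck top 38 mm above the table; origin on its vertical axis, 22 mm up. Turns freely both ways without end, takes about 0.035 N m and stays where left. Six brass rings (58 mm across, 14 mm high) on the deck, every 60 degrees, 80 mm from the axis, hold the jars; the orange-lidded one is on its own +x. A 14 mm post on the axis carries the knob.
- knob: Round dark wooden knob on the carousel's post, fixed to it and turning with it: 36 mm across, from 134 to 176 mm above the table, straight-sided from 142 to 168 mm. Origin at its underside, on the axis. Nothing else on the carousel is higher than 114 mm.
- orange_jar: Glass jar with the orange lid, 48 mm across, 75 mm tall, about 140 g, standing loosely (2 mm play) in its ring 80 mm from the carousel's axis; origin at the centre of its underside, 38 mm above the table. It faces the front when it lies on the tray's +x axis.
- jar1: Glass jar with a dark grey lid, same size as the orange one, in the next ring at +60 degrees; origin at the centre of its underside.
- jar2: Glass jar with an ivory lid, at +120 degrees; as above.
- jar3: Glass jar with a navy lid, at 180 degrees; as above.
- jar4: Glass jar with an ivory lid, at -120 degrees; as above.
- jar5: Glass jar with a dark grey lid, at -60 degrees; as above.
- lamp: Brass lamp foot (136 mm across, 22 mm high) with an upright stem 14 mm thick, fixed on the table beside the tray, to its left or right. Origin at the centre of the foot's underside. From 272 mm up a 22 mm collar on the stem carries the swinging arm; its top is at 316 mm.
- lamp_pivot (a point): Point on the lamp's vertical swivel axis at the arm's height, 290 mm above the table.
- lamp_arm (a joint): Angle of the lamp's level arm about the stem, rad, counter-clockwise from above; 0: the arm points along the lamp foot's own -x; stops at -2.3 and 2.3. The swivel is stiff: about 0.5 N m (2.5 N at the shade), plus 0.4 N m per rad/s of speed, and stays where it is left.
- finial (a point): Grip for swinging the lamp: upright brass pin over the shade's centre, 14 mm thick from 298 to 326 mm above the table, 18 mm ball end up to 335 mm; point at 316 mm, 220 mm from the swivel axis. Below 298 mm a 20 mm block joins the arm (10 mm rod at 290 mm, towards the stem) and the white dome shade, 100 mm across at its rim at 215 mm, 32 mm across at 271 mm.
- tumbler: Empty glass tumbler, 72 mm across, 90 mm tall, standing on the tray's floor near its open front end, within reach of the swinging shade. Origin at the centre of its underside.
- vase: Dark blue glass bud vase, 92 mm across, 100 mm tall, standing beside the tray on the side away from the lamp. Origin at the centre of its underside.
- books: Stack of two books, 130 x 190 mm, 58 mm high, right of the tray. Origin at the centre of its underside.
- remote: Black remote control, 165 x 44 x 20 mm, lying left of the tray. Origin at the centre of its underside.
There are look-alikes about, which are no part of the job. What is shaped like the jar1 but purple is not meant.

How it is judged:
On the way, in this order (a step that is already met when the one before it is completed fails the run):
1. the lamp's shade hangs over the tumbler and is at rest (horizontal distance between finial and tumbler below 0.04 m and velocity of joint lamp_arm between -0.05 and 0.05 rad/s), for 0.3 s.
2. the orange-lidded jar faces the open front while the fingers hold the knob (x of orange_jar in the frame of tray above 0.06 m and y of orange_jar in the frame of tray between -0.01 and 0.01 m and angular speed of carousel below 0.08 rad/s and contact force between the fingers and knob above 4 N), for 0.3 s.
At the end, for the whole second after the job is handed in: The shade's centre is within 40 mm of the tumbler's, seen from above; the orange-lidded jar is at the front, within 10 mm of the tray's centre line; the carousel is still; the fingers grip the knob with more than 4 N in all and do not touch the lamp; all jars stand upright in their holders (all of step 2 and horizontal distance between finial and tumbler below 0.04 m and contact force between each of the arm, the fingers and lamp below 0.1 N and angle between each of orange_jar, jar1, jar2, jar3, jar4, jar5's own z axis and vertical below 0.2 rad and height (world z) of each of orange_jar, jar1, jar2, jar3, jar4, jar5 below 0.043 m); the arm keeps its last pose, push and grip.
It fails at once if the tumbler, vase, books or remote control is moved more than 20 mm (distance of any of tumbler, vase, books, remote from where it was at the start of the episode above 0.02 m).
It fails at once if a jar is tipped or lifted out of its holder (angle between any of orange_jar, jar1, jar2, jar3, jar4, jar5's own z axis and vertical above 0.35 rad or height (world z) of any of orange_jar, jar1, jar2, jar3, jar4, jar5 above 0.052 m).
It also fails if it takes over 72 s, if anything falls off the work surface, if the arm or the gripper's body presses on something with over 40 N, if the wrist force passes 120 N, or if a joint passes its speed limit or range.

## Robot

A 7-joint arm with a two-finger parallel gripper is mounted at the origin on the work surface. World frame = base frame: x ahead of the robot, y to its left, z up, the work surface at z = 0. Lengths are in m, angles in rad, forces in N, time in s.
With the tool pointing down it reaches from about 0.4 to 0.85 m from the base axis. Payload 10.4 kg.
Tool frame: the origin (TCP) lies on the centre line of the jaws, within the pads' length; the fingertips stand 8 mm ahead of it and the grasp point (between the pads) lies 11 mm behind it (r.finger_overhang is the distance from the TCP to the fingertips, in m); z points along the fingers, y is the line along which they close (so a half turn about z gives the same grasp; the last joint's range is limited). The gripper opens to 87 mm and grips with 3 to 60 N. Pads are 19 mm wide; open, the fingers measure 117 mm over their backs; the gripper's body (75 mm by 190 mm) begins 51 mm behind the grasp point.
Start: joints at [1.298, 0.332, -0.065, 1.46, 0.022, 1.35, -0.088], TCP at [0.155, -0.606, 0.231] pointing down, gripper open.
Joint ranges: [-2.6, 2.6], [-0.5, 2.12], [-1.47, 1.34], [0.16, 2.42], [-1.27, 4.41], [0.06, 2.06], [-2.6, 2.6]. Speed limits (rad/s): [2.22, 2.22, 2.79, 2.79, 3.14, 3.14, 3.14].

## Interface

Orientations are given as a unit quaternion [x, y, z, w].
In Python, from bench import r, vision gives the robot as it stands.
- The arm moves only by the tool drive_tool, never from a script. Its argument "series" is a list of rows, each a list of 2 entries, a list of its own where there are three numbers: the shift along the world's x, y, z in cm, then the turn about the world's z in degrees. A call has exactly 10 rows; each row shifts and turns the commanded pose from where the row before left it; what a row does not reach is not made up. A row lasts 1/8 s, in which the tool goes at most 62.5 mm and 10.7 degrees, less where a joint would pass 70% of its speed; a pose out of reach is approached as far as the arm can. A call with a gripper value outside its range is refused whole. "hand" is the closure, from 0 (fully open) to 1 (shut), set as the call begins (left out, the last holds). The fingers move at their own pace and stop on an object; "newtons" is the grip in N (left out, the last holds). Time passes only in rows, so rows that do not move let the fingers close, or fill a call up. It gives the time, the measured TCP pose, the force, the opening and the grip force at its end, in the units of the state.
- r.read_state(): the state, without advancing time (a new reading comes with each control period).
- vision.camera(name): name is "scene" or "top"; returns a dict with "color" (420x560x3 uint8, red, green, blue), "intrinsics" (3x3 intrinsics, pixels), "R" (3x3) and "t" (3): a world point X has camera coordinates R X + t. Camera axes: x right, y down, z forward; pixel columns grow to the right and rows downward; lengths in m; the calibration is good to about 2 mm. A picture is of the moment at which its call begins. There is no depth.
- r.close_job(): hands the job in; it is judged then, once.
The state is a dict: "time": time; "joint_positions": joint angles; "joint_vel": joint speeds; "joint_torque": joint torques, N m; "ee_pos": TCP position; "eef_rot": TCP orientation; "ft_force": force on the tool from outside, world axes, zero at the start; "torque": the same for the moment, N m; "width": finger opening in m; "grip_force": force on a finger pad.
Only numpy, scipy, OpenCV 4.12 (cv2) and the standard library are available. Lean on these libraries where they do the work, as an engineer would, in place of code of your own. Each camera call takes 0.05 s, during which the arm holds its last target. There are 200 camera calls.

## Working session

There is one attempt and no reset: what is moved stays moved. The work goes in short steps, Python scripts to look and compute and a tool call to move; the robot and the scene stay as the last step left them, time stands still between calls to the robot, and variables do not carry over. Pictures are saved under pics/ and viewed, at most 10 in all, crops included, and the job is handed in when it is done.

Besides the shell and the picture viewer there is one more tool, called as name([rows], argument=value, ...), one row to a line, values as JSON. drive_tool: Moves the arm, as the interface text tells. Its arguments: {"type":"object","properties":{"series":{"type":"array"},"hand":{"type":"number"},"newtons":{"type":"number"}},"required":["series"]}

```bash
mkdir -p pics; cat > h.py <<'E'
import numpy as np, cv2
from bench import r, vision
def cam(n):
    c=vision.camera(n); return c['color'],np.array(c['intrinsics']),np.array(c['R']),np.array(c['t'])
def ray(c,u,v,z):
    _,K,R,t=c; d=R.T@np.linalg.inv(K)@np.array([u,v,1.]); o=-R.T@t
    return o+d*(z-o[2])/d[2]
def proj(c,X):
    _,K,R,t=c; p=K@(R@np.array(X)+t); return p[:2]/p[2]
def save(n,im): cv2.imwrite(n,cv2.cvtColor(im,cv2.COLOR_RGB2BGR))
E
python3 - <<'E'
from h import *
for n in('scene','top'):
    c=cam(n); save(f'pics/{n}0.png',c[0]); print(n,(-c[2].T@c[3]).round(3))
    np.savez(f'{n}0.npz',*c)
s=r.read_state(); print({k:np.round(v,3) for k,v in s.items()}, r.finger_overhang)
E
```

```text
scene [ 1.005 -0.69   1.127]
top [ 4.81e-01 -1.00e-03  1.52e+00]
{'time': np.float64(0.1), 'joint_positions': array([ 1.298,  0.333, -0.065,  1.461,  0.022,  1.35 , -0.089]), 'joint_vel': array([ 0.   , -0.001, -0.   , -0.003, -0.001,  0.003,  0.001]), 'joint_torque': array([ 1.0000e-03, -6.2454e+01,  2.4000e-02, -3.9072e+01, -6.1000e-02,
        3.6000e-02,  0.0000e+00]), 'ee_pos': array([ 0.154, -0.605,  0.23 ]), 'eef_rot': array([ 0.992,  0.125, -0.   , -0.001]), 'ft_force': array([-0.093,  0.482,  0.174]), 'torque': array([ 0.038, -0.003, -0.004]), 'grip_force': np.float64(0.0), 'width': np.float64(0.087)} 0.008
```

View pics/scene0.png

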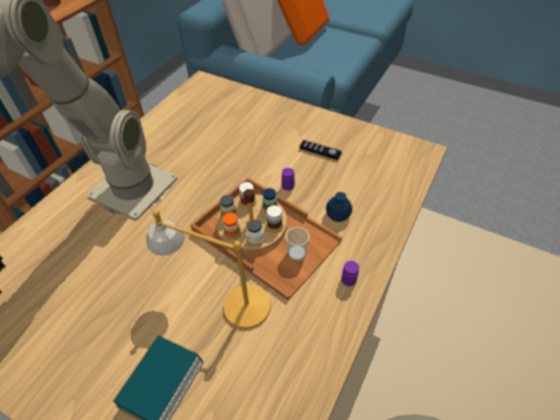

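View pics/top0.png

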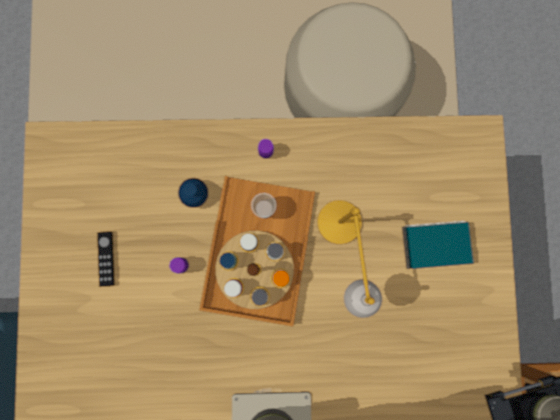

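The top view shows the orange lid at (281,278), knob (253,269), tumbler (264,206), lamp foot (340,222), finial about (370,300), vase (193,193), books (438,246), and remote (106,259). The purple jars at (179,265) and (266,149) are the look-alikes. The only orange lid on the carousel is the one at (281,278), so I take that as the target and will confirm it in the enlarged crop.

```bash
python3 - <<'E'
from h import *
def ld(n):
    z=np.load(f'{n}0.npz'); return [z[k] for k in z.files]
T,S=ld('top'),ld('scene')
hsv=cv2.cvtColor(T[0],cv2.COLOR_RGB2HSV)
def cen(m,roi):
    x0,y0,x1,y1=roi; mm=np.zeros_like(m); mm[y0:y1,x0:x1]=m[y0:y1,x0:x1]
    ys,xs=np.nonzero(mm); return xs.mean(),ys.mean(),len(xs)
sat=cv2.inRange(hsv,(5,225,200),(20,255,255))
o=cen(sat,(262,262,300,295)); print('orange',o,ray(T,o[0],o[1],.113).round(4))
dk=cv2.inRange(hsv,(0,0,0),(30,255,75)); k=cen(dk,(244,260,264,280)); print('knob',k,ray(T,k[0],k[1],.176).round(4))
for n,(u,v,z) in dict(foot=(340,222,.022),stemtop=(357,212,.316),finial=(370,300,.335),tumrim=(264,206,.1),vase=(193,193,.05)).items(): print(n,ray(T,u,v,z).round(3))
for n,(u,v) in dict(fl=(226,178),fr=(316,192),bl=(202,308),br=(293,323)).items(): print(n,ray(T,u,v,.03).round(3))
a=cv2.resize(T[0][165:335,190:390],(800,680),interpolation=cv2.INTER_CUBIC)[:600]
save('pics/crop1.png',cv2.resize(T[0][170:330,190:390],(750,600),interpolation=cv2.INTER_CUBIC))
b=S[0][170:330,140:350]; save('pics/crop2.png',cv2.resize(b,None,fx=3.75,fy=3.75,interpolation=cv2.INTER_CUBIC))
E
```

```text
orange (np.float64(280.36875), np.float64(278.16875), 160) [ 0.4526 -0.0313  0.113 ]
knob (np.float64(256.5), np.float64(267.25), 4) [0.4842 0.0336 0.176 ]
foot [ 0.616 -0.217  0.022]
stemtop [ 0.613 -0.217  0.316]
finial [ 0.402 -0.237  0.335]
tumrim [0.659 0.011 0.1  ]
vase [0.708 0.222 0.05 ]
fl [0.755 0.126 0.03 ]
fr [ 0.708 -0.146  0.03 ]
bl [0.368 0.2   0.03 ]
br [ 0.319 -0.068  0.03 ]
```

View pics/crop1.png

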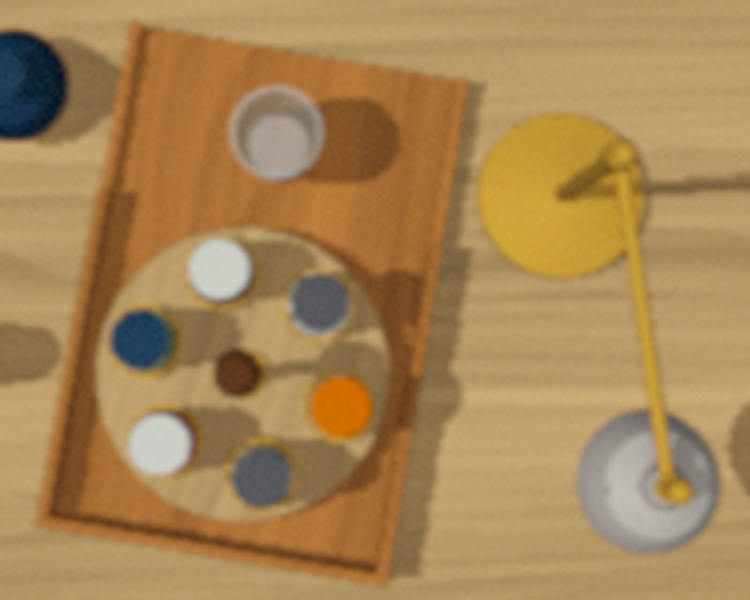

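View pics/crop2.png

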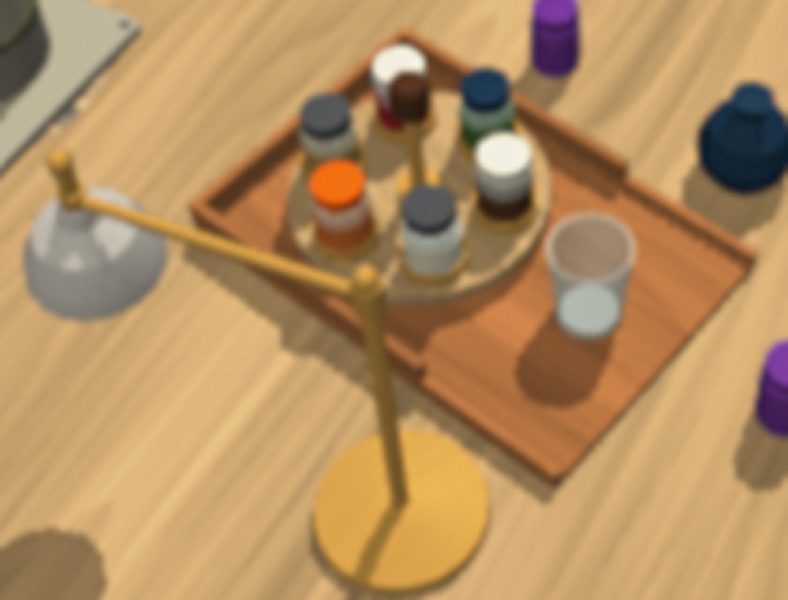

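The crop confirms the orange-lidded jar (crop 341,407, i.e. pixel 281,278.5) as the only orange one in the rings. I also read the knob at (253.5,269.5), the finial ball at (370.3,300.9) and the tumbler rim centre at (263.9,205.5).

```bash
python3 - <<'E'
from h import *
def ld(n):
    z=np.load(f'{n}0.npz'); return [z[k] for k in z.files]
T,S=ld('top'),ld('scene')
P=lambda c:c[1]@np.c_[c[2],c[3]]
def top(a,b): return 190+a/3.75,170+b/3.75
def sc(a,b): return 140+a/3.75,170+b/3.75
for n,a,b,zt,zs in [('ball',(676,491),(61,160),.326,.326),('knob',(238,373),(408,98),.17,.155),('stem',(621,153),(365,282),.314,.31),('tum',(277,133),(591,248),.1,.1),('orange',(341,407),(338,185),.113,.11)]:
    X=cv2.triangulatePoints(P(T),P(S),np.array(top(*a)),np.array(sc(*b))).ravel();X=X[:3]/X[3]
    print(n,'top',ray(T,*top(*a),zt).round(4),'scene',ray(S,*sc(*b),zs).round(4),'tri',X.round(4))
print('foot',ray(T,*top(562,195),.022).round(4))
for n,p,z in [('fl',(135,22),.022),('fr',(467,80),.022),('bl',(40,523),.04),('br',(385,583),.04)]: print(n,ray(T,*top(*p),z).round(4))
E
```

```text
ball top [ 0.3989 -0.2393  0.326 ] scene [ 0.3997 -0.2413  0.326 ] tri [ 0.3985 -0.24    0.324 ]
knob top [0.4785 0.042  0.17  ] scene [0.4794 0.04   0.155 ] tri [0.4782 0.0424 0.1521]
stem top [ 0.6164 -0.2144  0.314 ] scene [ 0.6207 -0.2223  0.31  ] tri [ 0.6174 -0.217   0.3015]
tum top [0.6606 0.0117 0.1   ] scene [0.6635 0.0106 0.1   ] tri [0.6617 0.0121 0.0969]
orange top [ 0.4515 -0.0328  0.113 ] scene [ 0.4547 -0.0354  0.11  ] tri [ 0.4517 -0.0327  0.1053]
foot [ 0.6159 -0.2169  0.022 ]
fl [0.7635 0.1263 0.022 ]
fr [ 0.7112 -0.1427  0.022 ]
bl [0.3651 0.2021 0.04  ]
br [ 0.3132 -0.066   0.04  ]
```

drive_tool([
  [[0,0,6],0],
  [[0,0,6],0],
  [[0,0,5],0],
  [[4,4,0],0],
  [[4,4,0],0],
  [[4,4,0],0],
  [[4,5,0],0],
  [[0,0,0],0],
  [[0,0,0],0],
  [[0,0,0],0],
], hand=0.4, newtons=30)

```text
time: 1.35
ee_pos: [0.3124, -0.4379, 0.4002]
eef_rot: [0.992, 0.123, -0.0, -0.0]
ft_force: [-0.1, -0.7, 0.1]
width: 0.0523
grip_force: 0.0
```

drive_tool([
  [[2,5,0],0],
  [[2,5,0],0],
  [[2,5,0],0],
  [[2,4,0],0],
  [[0.7,0.8,0],0],
  [[0,0,0],0],
  [[0,0,-3],0],
  [[0,0,-3],0],
  [[0,0,-3.0],0],
  [[0,0,0],0],
])

```text
time: 2.6
ee_pos: [0.3988, -0.2402, 0.3087]
eef_rot: [0.992, 0.123, -0.002, -0.001]
ft_force: [-0.6, 0.5, 0.0]
width: 0.0522
grip_force: 0.0
```

drive_tool([
  [[0,0,0],0],
  [[0,0,0],0],
  [[0,0,0],0],
  [[0,0,0],0],
  [[0,0,0],0],
  [[0,0,0],0],
  [[0,0,0],0],
  [[0,0,0],0],
  [[0,0,0],0],
  [[0,0,0],0],
], hand=1, newtons=30)

```text
time: 3.85
ee_pos: [0.4009, -0.2389, 0.3111]
eef_rot: [0.992, 0.125, 0.0, 0.0]
ft_force: [2.5, -1.7, 6.0]
width: 0.0152
grip_force: 29.3
```

```bash
python3 - <<'E'
from h import *
s=r.read_state(); print(s['time'],s['width'],s['grip_force'],s['ft_force'])
p=s['ee_pos'];c=np.array([.6165,-.2165]);print(p)
a0=np.arctan2(p[1]-c[1],p[0]-c[0])%(2*np.pi); a1=np.arctan2(.0115-c[1],.661-c[0]); R=.22
print(np.degrees([a0,a1]), np.hypot(*(p[:2]-c)))
# absolute path points relative to finial, cosine ramp
c=p[:2]-R*np.array([np.cos(a0),np.sin(a0)])
w=np.r_[.4,.8,np.ones(18),.8,.4,.2]; f=np.r_[0,np.cumsum(w)/w.sum()]; a=a0+(a1-a0)*f
q=c[:,None]+R*np.array([np.cos(a),np.sin(a)]); q=(100*(q.T-p[:2])).round(1); print(np.diff(q,axis=0).round(1).tolist())
E
```

```text
3.85 0.015239932098842768 29.325537979602814 [ 2.49025577 -1.70026635  6.0376183 ]
[ 0.40090464 -0.23892574  0.31105702]
[185.93842206  78.95610765] 0.21675855963257623
[[-0.1, 0.8], [0.0, 1.6], [0.1, 2.0], [0.3, 2.0], [0.4, 1.9], [0.7, 1.9], [0.8, 1.8], [0.9, 1.8], [1.1, 1.6], [1.3, 1.6], [1.4, 1.4], [1.5, 1.3], [1.6, 1.1], [1.8, 1.0], [1.8, 0.8], [1.8, 0.7], [2.0, 0.5], [1.9, 0.3], [2.0, 0.2], [2.0, -0.1], [1.6, -0.1], [0.8, -0.2], [0.4, 0.0]]
```

The finial is gripped (opening 15 mm, 29 N), so I swing the lamp along its arc.

drive_tool([
  [[-0.1,0.8,0],0],
  [[0,1.6,0],0],
  [[0.1,2,0],0],
  [[0.3,2,0],0],
  [[0.4,1.9,0],0],
  [[0.7,1.9,0],0],
  [[0.8,1.8,0],0],
  [[0.9,1.8,0],0],
  [[1.1,1.6,0],0],
  [[1.3,1.6,0],0],
])

```text
time: 5.1
ee_pos: [0.4551, -0.0698, 0.3102]
eef_rot: [0.992, 0.123, -0.001, 0.001]
ft_force: [1.8, -8.0, 1.5]
width: 0.0156
grip_force: 29.7
```

drive_tool([
  [[1.4,1.4,0],0],
  [[1.5,1.3,0],0],
  [[1.6,1.1,0],0],
  [[1.8,1.0,0],0],
  [[1.8,0.8,0],0],
  [[1.8,0.7,0],0],
  [[2,0.5,0],0],
  [[1.9,0.3,0],0],
  [[2,0.2,0],0],
  [[2,-0.1,0],0],
])

```text
time: 6.35
ee_pos: [0.6327, 0.0028, 0.3095]
eef_rot: [0.992, 0.124, -0.002, 0.0]
ft_force: [-4.9, -1.1, 4.6]
width: 0.0155
grip_force: 29.5
```

drive_tool([
  [[1.6,-0.1,0],0],
  [[0.8,-0.2,0],0],
  [[0.4,0,0],0],
  [[0,0,0],0],
  [[0,0,0],0],
  [[0,0,0],0],
  [[0,0,0],0],
  [[0,0,0],0],
  [[0,0,0],0],
  [[0,0,0],0],
])

```text
time: 7.6
ee_pos: [0.6613, -0.0004, 0.3097]
eef_rot: [0.992, 0.124, -0.001, 0.0]
ft_force: [-0.7, -6.5, -15.3]
width: 0.0152
grip_force: 31.0
```

```bash
python3 - <<'E'
from h import *
T=cam('top'); a=cv2.resize(T[0][170:330,190:390],(750,600),interpolation=cv2.INTER_CUBIC); S=cam('scene')
b=cv2.resize(S[0][130:340,100:380],(800,600),interpolation=cv2.INTER_CUBIC)
save('pics/mid.png',b); print(r.read_state()['ee_pos'])
E
```

```text
[ 6.61264724e-01 -3.98202539e-04  3.09715622e-01]
```

View pics/mid.png

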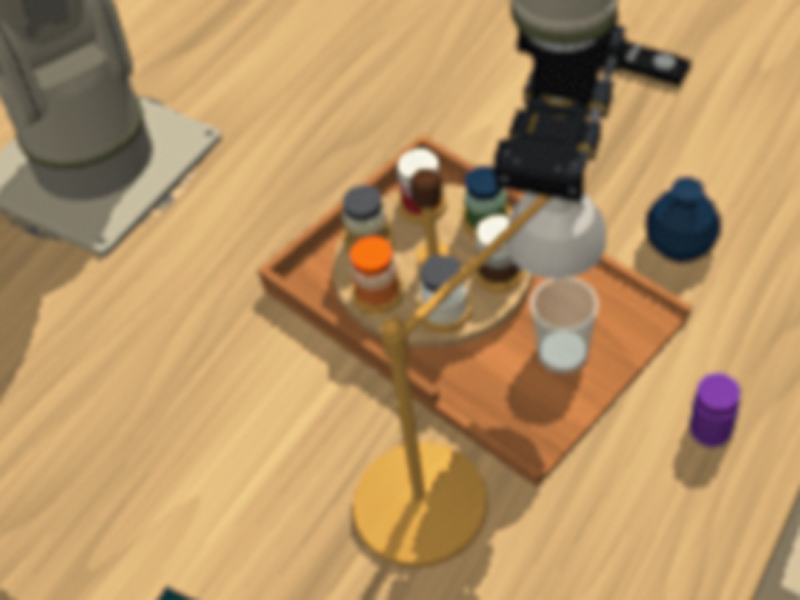

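The shade at (560,230) now hangs over the tumbler at (565,320). I release, lift clear and move to the knob.

drive_tool([
  [[0,0,0],0],
  [[0,0,0],0],
  [[0,0,0],0],
  [[0,0,0],0],
  [[0,0,2],0],
  [[0,0,3],0],
  [[0,0,3],0],
  [[0,0,2],0],
  [[0,0,0],0],
  [[0,0,0],0],
], hand=0.3)

```text
time: 8.95
ee_pos: [0.6615, 0.0002, 0.4096]
eef_rot: [0.992, 0.125, -0.0, 0.0]
ft_force: [-0.1, -0.2, -0.4]
width: 0.0609
grip_force: 0.0
```

```bash
python3 - <<'E'
from h import *
S=cam('scene'); g=S[0]; print(r.read_state()['ee_pos'])
save('pics/rel.png',cv2.resize(g[130:340,100:380],(800,600),interpolation=cv2.INTER_CUBIC))
for n,X in dict(ball=(.659,-.0005,.326),tum=(.661,.0115,.1)).items():
    u=proj(S,X); print(n,u,(u-[100,130])*800/280)
E
```

```text
[6.61397644e-01 1.28716951e-04 4.09327775e-01]
ball [295.36523277 185.51613668] [558.18637933 158.61753337]
tum [296.99198011 235.62035425] [562.83422889 301.77244071]
```

View pics/rel.png

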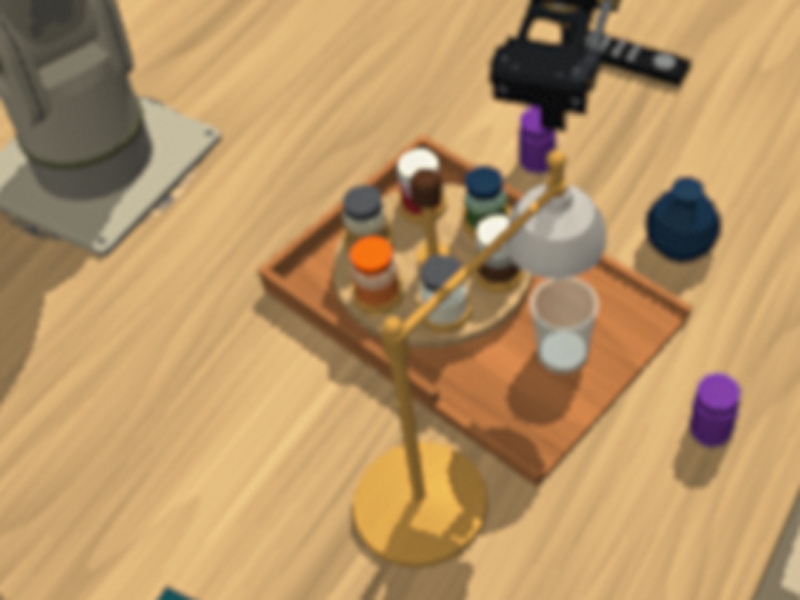

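The finial ball at (558,158) matches the prediction, about 12 mm from the tumbler centre, and the lamp is released. Next is the knob.

drive_tool([
  [[-4,1,0],5],
  [[-5,1,0],5],
  [[-5,1,0],5],
  [[-3,1,0],0],
  [[-1.2,0.1,0],0],
  [[0,0,-4],0],
  [[0,0,-5],0],
  [[0,0,-5],0],
  [[0,0,-3],0],
  [[0,0,0],0],
], hand=0.2)

```text
time: 10.25
ee_pos: [0.4786, 0.0405, 0.2384]
eef_rot: [0.968, 0.253, -0.002, -0.001]
ft_force: [-0.4, 0.1, 0.8]
width: 0.0695
grip_force: 0.0
```

drive_tool([
  [[0,0,0],0],
  [[0,0,-3],0],
  [[0,0,-3],0],
  [[0,0,-2],0],
  [[0,0,-1.4],0],
  [[0,0,0],0],
  [[0,0,0],0],
  [[0,0,0],0],
  [[0,0,0],0],
  [[0,0,0],0],
])

```text
time: 11.5
ee_pos: [0.4797, 0.0412, 0.1468]
eef_rot: [0.967, 0.253, 0.0, 0.0]
ft_force: [0.2, -0.3, -0.3]
width: 0.0694
grip_force: 0.0
```

drive_tool([
  [[0,0,0],0],
  [[0,0,0],0],
  [[0,0,0],0],
  [[0,0,0],0],
  [[0,0,0],0],
  [[0,0,0],0],
  [[0,0,0],0],
  [[0,0,0],0],
  [[0,0,0],0],
  [[0,0,0],0],
], hand=1, newtons=25)

```text
time: 12.75
ee_pos: [0.4789, 0.0425, 0.1465]
eef_rot: [0.967, 0.254, -0.001, -0.001]
ft_force: [-3.6, 4.2, 2.8]
width: 0.0352
grip_force: 25.0
```

drive_tool([
  [[0,0,0],3],
  [[0,0,0],5],
  [[0,0,0],6],
  [[0,0,0],6],
  [[0,0,0],6],
  [[0,0,0],6],
  [[0,0,0],6],
  [[0,0,0],6],
  [[0,0,0],5],
  [[0,0,0],3],
])

```text
time: 14.0
ee_pos: [0.4787, 0.0426, 0.1465]
eef_rot: [0.758, 0.653, -0.0, -0.001]
ft_force: [-4.1, 5.1, 2.3]
width: 0.0347
grip_force: 25.0
```

drive_tool([
  [[0,0,0],3],
  [[0,0,0],5],
  [[0,0,0],6],
  [[0,0,0],6],
  [[0,0,0],6],
  [[0,0,0],6],
  [[0,0,0],6],
  [[0,0,0],5],
  [[0,0,0],3],
  [[0,0,0],1],
])

```text
time: 15.25
ee_pos: [0.4786, 0.0426, 0.1465]
eef_rot: [0.435, 0.901, 0.0, -0.001]
ft_force: [-4.4, 5.2, 3.3]
width: 0.0349
grip_force: 25.0
```

drive_tool([
  [[0,0,0],0],
  [[0,0,0],0],
  [[0,0,0],0],
  [[0,0,0],0],
  [[0,0,0],0],
  [[0,0,0],0],
  [[0,0,0],0],
  [[0,0,0],0],
  [[0,0,0],0],
  [[0,0,0],0],
])

```text
time: 16.5
ee_pos: [0.4786, 0.0426, 0.1465]
eef_rot: [0.435, 0.9, 0.0, -0.001]
ft_force: [-5.0, 3.9, 4.0]
width: 0.0349
grip_force: 25.0
```

```bash
python3 - <<'E'
from h import *
for n in('scene','top'):
    c=cam(n); hsv=cv2.cvtColor(c[0],cv2.COLOR_RGB2HSV); m=cv2.inRange(hsv,(5,225,170),(20,255,255))
    k,_,st,ce=cv2.connectedComponentsWithStats(m); 
    for i in range(1,k):
        if st[i,4]>25:
            X=ray(c,*ce[i],.113)[:2]; d=X-[.480,.0412]; a=np.radians(-10.9)
            print(n,ce[i].round(1),st[i,4],X.round(4),np.degrees(np.arctan2(d[1],d[0])).round(1),'tray',np.cos(a)*d[0]+np.sin(a)*d[1],-np.sin(a)*d[0]+np.cos(a)*d[1])
    if n=='scene': save('pics/end.png',cv2.resize(c[0][130:340,100:380],(800,600),interpolation=cv2.INTER_CUBIC))
    else: 
        save('pics/endt.png',cv2.resize(c[0][170:330,190:390],(750,600),interpolation=cv2.INTER_CUBIC))
E
```

```text
scene [311.3  11.2] 613 [0.0682 1.3283] 107.7 tray -0.6477300562882262 1.1859836397693815
top [257.7 237.5] 83 [0.5679 0.0306] -6.8 tray 0.08828269436334767 0.0062508069232766125
```

View pics/end.png

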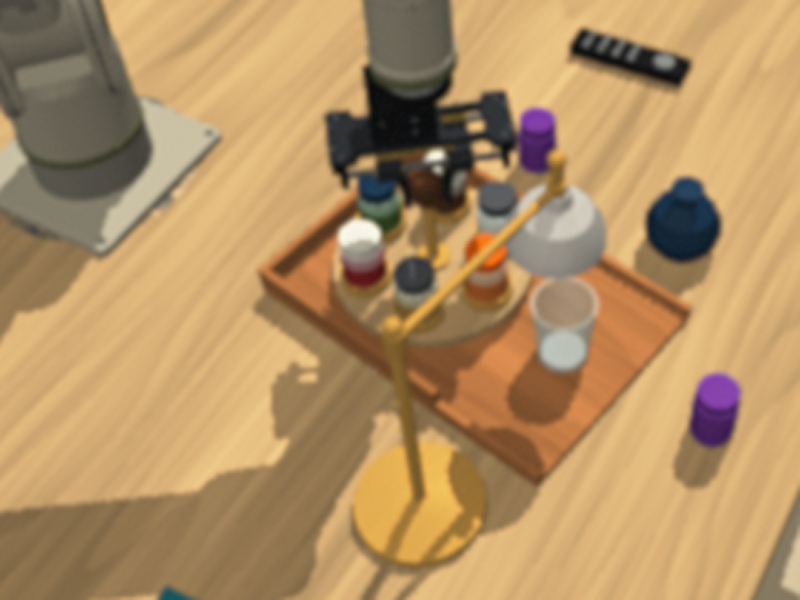

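View pics/endt.png

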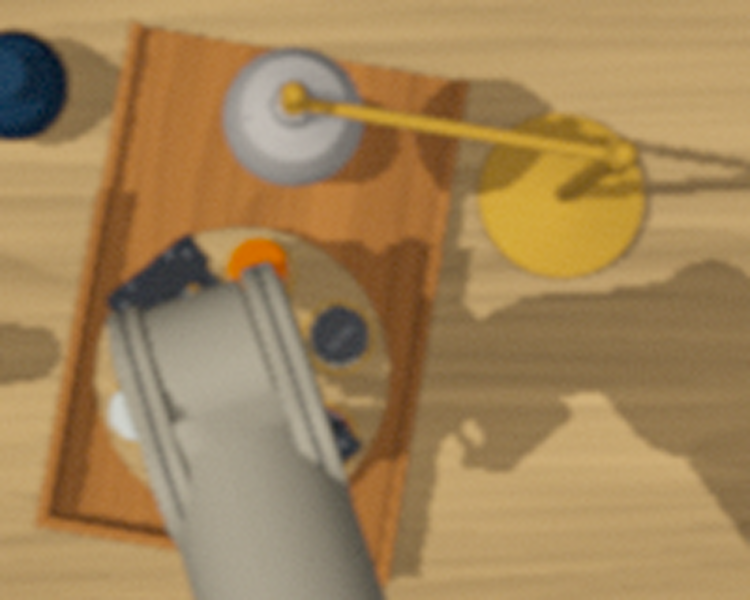

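```bash
python3 - <<'E'
from h import *
T=cam('top')
for n,p,o in(('orange',(259,270.5),0),('jar5',(340,335),60)):
    d=ray(T,190+p[0]/3.75,170+p[1]/3.75,.113)[:2]-[.480,.0412]; print(n,np.degrees(np.arctan2(d[1],d[0]))+o,np.hypot(*d))
E
```

```text
orange -10.83529630079048 0.07617199347723648
jar5 -11.274454601533463 0.07852750373239563
```

The three estimates (-10.8°, -11.3°, and -11.3° from the turn itself) agree with the tray's -10.9°. That is well within 10 mm, so I hand in.

```bash
python3 -c "
from h import *
s=r.read_state(); print(s['grip_force'],s['width']); print(r.close_job())"
```

```text
25.00213410006836 0.03485987842671064
the job is handed in; nothing more can be done
None
```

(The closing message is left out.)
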